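# Open a bench incubator by its press-to-release lid

### The job

Open the white bench incubator so that its tubes can be reached. First take the small jar off its lid and stand it upright in the shallow steel tray without dropping it; then press down gently, by feel, on the ribbed thumb pad at the lid's front edge until the catch lets go, and get out of the way at once so that the lid springs fully open by itself, untouched. Leave everything else on the bench as it stands.

Things in the scene. Friction and masses are not known exactly. Their poses are not given: they have to be found in the camera images.
- incubator: White bench incubator, fixed box 220 (x) by 190 (y) mm; origin at the centre of its underside on the bench, x from its front to its hinge side, z up. Its closed lid is a flat plate 188 mm wide, top face 116 mm above the bench, hinged along the back 100 mm behind the origin and 110 mm up. It is damaged if the robot pushes on it or its lid with more than 18 N.
- lid_pad (a point): Centre of the ribbed top face of the thumb pad (24 by 70 mm, 3 mm proud of the lid) at the middle of the lid's front edge; moves with the lid. Lid closed: 95 mm in front of the incubator's origin, 119 mm above the bench, same axes as the incubator. Pressed down it gives against a spring (3 N), then the catch drags too (about 9 N in all) until it lets go.
- lid_front (a point): Middle of the lid's top front edge, 20 mm in front of the pad's centre; moves with the lid. The catch under it lets go when the pad is anywhere from 3 to 16 mm down, different each time and not visible; a solid stop follows about 1.5 mm lower. So press slowly until the force climbs steeply past about 12 N, then get clear: once the catch has let go, the freed lid rises.
- lid (a joint): Lid angle, rad: 0 closed and latched, slightly negative while pressed in, 1.25 fully open (front edge swings up and back towards the incubator's +x). A damped spring opens it in about 2 s, front edge rising at up to 0.25 m/s. Once it has lifted past 0.4 rad the robot must no longer touch it or the incubator.
- jar_mid (a point): Centre (half-way up) of the small round amber glass jar, 44 mm diameter, 85 mm tall, about 0.14 kg, white cap; z is its own upright axis. It starts upright on the incubator's lid. In the tray its centre stands 47 mm above the bench.
- jar: The same jar; origin at the centre of its underside.
- tray: Shallow open steel tray, fixed, 200 (x) by 150 (y) mm outside, 24 mm high, walls and floor 4 mm; origin at the centre of its underside. Its +x end holds a small vial; its middle and -x end are empty.
- vial: Bystander: glass vial, 24 mm diameter, 45 mm tall, standing in the tray near its +x end; origin at its underside.
- marker: Bystander: white marker pen, 12 mm thick, 120 mm long, lying on the bench between incubator and tray.
- reagent: Bystander: glass reagent bottle with blue cap, 68 mm diameter, 140 mm tall.
- beaker: Bystander: glass beaker, 64 mm diameter, 85 mm tall.
- tape: Bystander: roll of paper tape, 90 mm diameter, 20 mm high, lying flat.
- tipbox: Bystander: white divided box, 85 by 120 mm, 50 mm high.
- tuberack: Bystander: tube rack with small tubes, 70 by 150 mm, 42 mm high.
Things that resemble listed ones, but are neither listed nor needed, are in the scene too. Of the things shaped like the jar, the amber glass one is meant.

How it is judged:
By the outcome, as a careful person would: the job done as asked, in the order asked, and still so for the second after the job is handed in, with the robot touching nothing.
It also fails if it takes over 59 s, if anything falls off the work surface, if the arm or the gripper's body presses on something with over 40 N, if the wrist force passes 120 N, or if a joint passes its speed limit or range.

### The arm

A 6-joint arm with a two-finger parallel gripper is mounted at the origin on the work surface. World frame = base frame: x ahead of the robot, y to its left, z up, the work surface at z = 0. Lengths are in m, angles in rad, forces in N, time in s.
With the tool pointing down it reaches from about 0.375 to 0.925 m from the base axis. Payload 5.7 kg.
Tool frame: the origin (TCP) lies between the finger pads; the fingertips stand 25 mm ahead of it and the grasp point (between the pads) lies 6 mm ahead of it; x points along the fingers, y is the direction in which the jaws open and shut, and the axes are right-handed (so a half turn about x gives the same grasp; the last joint's range is limited). The gripper opens to 85 mm and grips with 20 to 120 N. Pads are 22 mm wide; open, the fingers measure 114 mm over their backs; the gripper's body (76 mm by 85 mm) begins 54 mm behind the grasp point. The pads swing forward as they close: fully open they stand 13 mm farther back than shut.
Start: joints at [-1.328, 0.359, 1.51, -0, 1.272, -0.115], TCP at [0.21, -0.562, 0.256] pointing down, gripper open.
Joint ranges: [-2.97, 2.97], [-1.01, 2.36], [0.21, 2.38], [-0.96, 4.11], [0.2, 2.71], [-2.98, 2.98]. Speed limits (rad/s): [2.39, 2.39, 3.14, 3.14, 3.14, 3.14].

### API

Orientations are given as a 3x3 rotation matrix whose columns are the frame's x, y, z axes.
In Python, from rig import bot gives the robot as it stands.
- The arm moves only by the tool move_arm, never from a script. Its argument "motion" is one flat list of numbers, 7 for each row, row after row: the shift along the tool's x, y, z in m, then the turn, a rotation vector about the tool's x, y, z in rad, then the closure in counts, from 0 (fully open) to 255 (shut). In form: [dx, dy, dz, ax, ay, az, hand, dx, dy, dz, ax, ay, az, hand, ...]. A call has 1 to 5 rows; each row is the pose to reach, as a shift and turn from the pose measured when the call began, along the tool's axes at that moment; what a row does not reach only later rows make up. A row lasts 1/8 s, in which the tool goes at most 62.5 mm and 10.7 degrees, less where a joint would pass 70% of its speed; a pose out of reach is approached as far as the arm can. A call with a gripper value outside its range is refused whole. The fingers move at their own pace and stop on an object; "squeeze" is the grip in N (left out, the last holds). Time passes only in rows, so rows that repeat a pose let the fingers close. It gives the time, the measured TCP pose, the force and the opening at its end, in the units of the state.
- bot.get_state(): the state, without advancing time (a new reading comes with each control period).
- bot.grab_frame(name): name is "scene" or "top"; returns a dict with "frame" (384x512x3 uint8, red, green, blue), "camera_matrix" (3x3 intrinsics, pixels), "camera_from_world" (4x4, takes a point from world to camera coordinates). Camera axes: x right, y down, z forward; pixel columns grow to the right and rows downward; lengths in m; the calibration is good to about 2 mm. A picture is of the moment at which its call begins. There is no depth.
- bot.job_done(): hands the job in, once; it reports no verdict.
The state is a dict: "time_s": time; "joint_positions": joint angles; "joint_velocities": joint speeds; "tau": joint torques, N m; "eef_pos": TCP position; "tcp_rot": TCP orientation; "ft_force": force on the tool from outside, world axes, zero at the start; "moment": the same for the moment, N m; "opening": finger opening in m.
Only numpy, scipy, OpenCV 4.12 (cv2) and the standard library are available. Lean on these libraries where they do the work, as an engineer would, in place of code of your own. Each camera call takes 0.05 s, during which the arm holds its last target.

## Working session

There is one attempt and no reset: what is moved stays moved. The work goes in short steps, Python scripts to look and compute and a tool call to move; the robot and the scene stay as the last step left them, time stands still between calls to the robot, and variables do not carry over. Pictures are saved under pics/ and viewed, and the job is handed in when it is done.

Besides the shell and the picture viewer there is one more tool, called after "Emit:" by a JSON object that holds its "op" and its "data". move_arm: Moves the arm, as the interface text tells. Its arguments: {"type":"object","properties":{"motion":{"type":"array","items":{"type":"number"}},"squeeze":{"type":"number"}},"required":["motion"]}

```bash
ls; mkdir -p pics; python3 - <<'E'
from rig import bot
import cv2,numpy as np
s=bot.get_state()
for k,v in s.items(): print(k,np.round(np.array(v),3).tolist())
for n in("scene","top"):
    f=bot.grab_frame(n); cv2.imwrite(f"pics/{n}0.png",cv2.resize(f["frame"][:,:,::-1],None,fx=1.5,fy=1.5,interpolation=cv2.INTER_CUBIC))
    print(n,np.round(f["camera_matrix"],1).tolist(),np.round(f["camera_from_world"],3).tolist())
E
```

```text
pics
time_s 0.0
joint_positions [-1.328, 0.36, 1.511, 0.0, 1.272, -0.115]
joint_velocities [0.002, -0.001, -0.0, -0.001, -0.0, -0.001]
tau [-0.0, -52.761, -27.862, -0.0, 0.013, 0.0]
eef_pos [0.21, -0.561, 0.255]
tcp_rot [[-0.0, 0.35, -0.937], [0.002, -0.937, -0.35], [-1.0, -0.002, -0.0]]
ft_force [-0.436, -0.088, 0.349]
moment [-0.016, -0.023, -0.015]
opening 0.085
scene [[489.8, 0.0, 256.3], [0.0, 489.8, 189.7], [0.0, 0.0, 1.0]] [[0.311, 0.95, -0.003, -0.183], [0.825, -0.272, -0.495, -0.426], [-0.471, 0.152, -0.869, 1.783], [0.0, 0.0, 0.0, 1.0]]
top [[459.1, 0.0, 253.8], [0.0, 459.1, 194.8], [0.0, 0.0, 1.0]] [[-0.024, -1.0, -0.014, 0.032], [-0.995, 0.026, -0.092, 0.597], [0.092, 0.011, -0.996, 1.318], [0.0, 0.0, 0.0, 1.0]]
```

View pics/scene0.png

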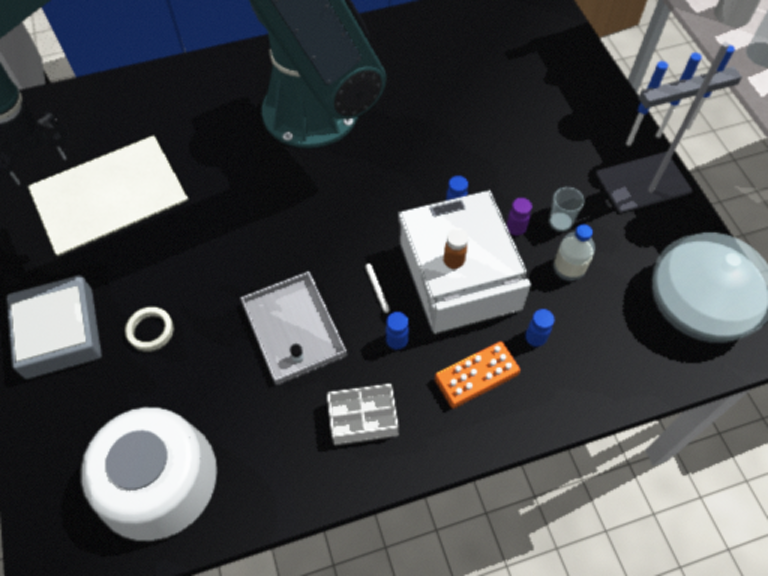

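View pics/top0.png

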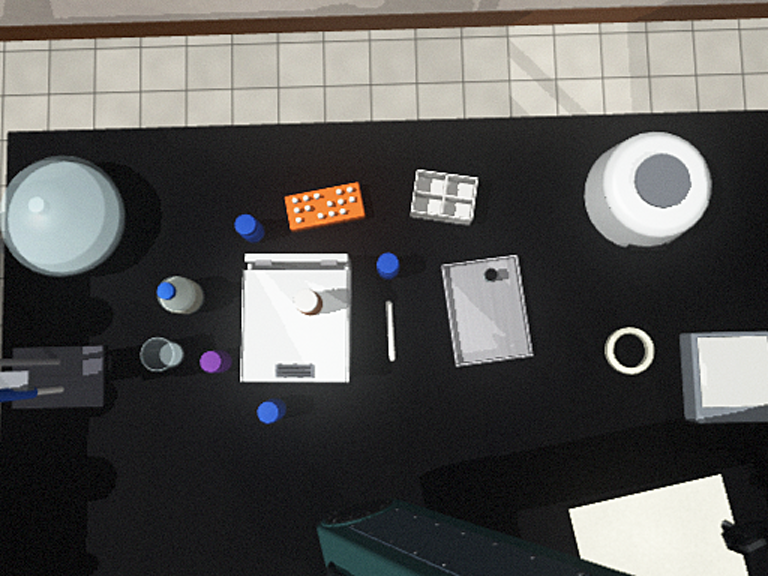

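Candidates for the jar (scene view, 1.5x pixels): amber with white cap on the lid (455,250). Lookalikes: blue jars (458,190), (397,330), (541,327), purple (520,215). I choose the amber one. In the top view the pad is at (295,370) and the tray at (488,310), with its vial at (491,274). Next I check this in a close crop and measure.

```bash
cat > h.py <<'E'
import numpy as np,cv2
from rig import bot
def cast(f,uv,z):
    K=f["camera_matrix"];T=f["camera_from_world"];R=T[:3,:3];t=T[:3,3]
    o=-R.T@t; d=R.T@np.linalg.solve(K,[uv[0],uv[1],1.]); return o+d*(z-o[2])/d[2]
def proj(f,p):
    T=f["camera_from_world"];q=f["camera_matrix"]@(T[:3,:3]@np.array(p)+T[:3,3]);return q[:2]/q[2]
def tri(f1,u1,f2,u2):
    A=[]
    for f,u in((f1,u1),(f2,u2)):
        P=f["camera_matrix"]@f["camera_from_world"][:3];A+= [u[0]*P[2]-P[0],u[1]*P[2]-P[1]]
    X=np.linalg.svd(np.array(A))[2][-1];return X[:3]/X[3]
E
python3 - <<'E'
from h import *
fs=bot.grab_frame("scene");ft=bot.grab_frame("top")
import pickle;pickle.dump((fs,ft),open("f0.pkl","wb"))
a=cv2.resize(fs["frame"][110:240,240:380,::-1],None,fx=5,fy=4.6*5/4.6,interpolation=cv2.INTER_CUBIC)
a=a[:600]
b=cv2.resize(ft["frame"][160:265,150:365,::-1],None,fx=3.7,fy=3.7,interpolation=cv2.INTER_CUBIC)
cv2.imwrite("pics/c1.png",a);cv2.imwrite("pics/c2.png",b)
E
```

```text
(no output)
```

View pics/c1.png

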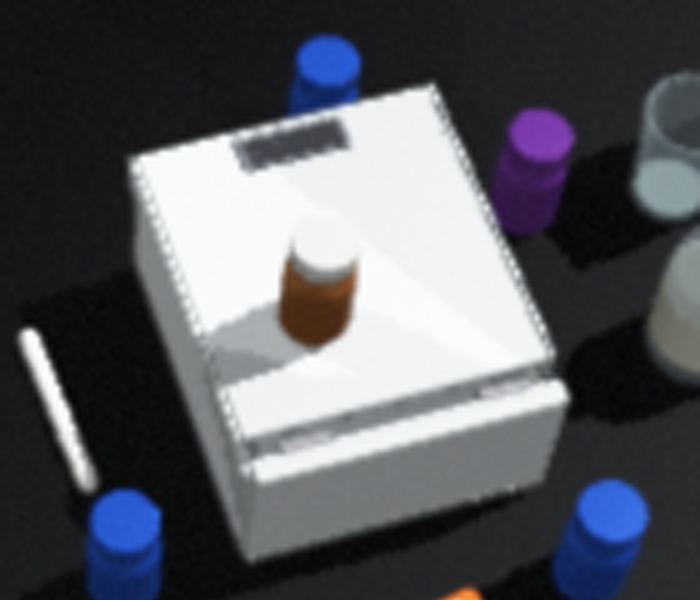

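View pics/c2.png

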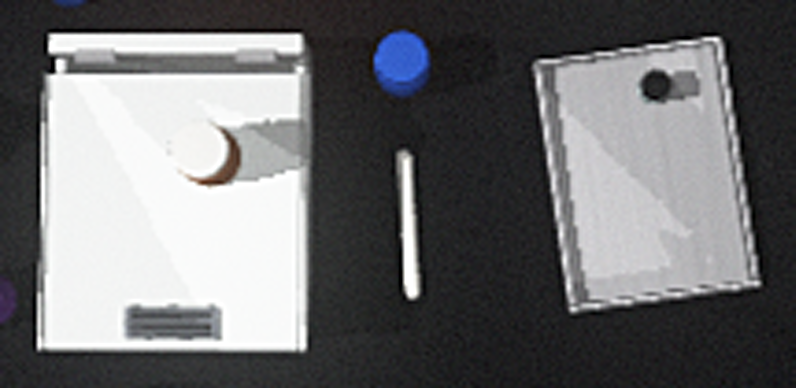

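The crop confirms it: an amber jar with a white cap stands on the lid, the dark ribbed pad is on the near (robot) side, and the tray's vial is at its far end. Next I measure positions.

```bash
python3 - <<'E'
from h import *
import pickle
fs,ft=pickle.load(open("f0.pkl","rb"))
c1=lambda u:((u[0]+.5)/5-.5+240,(u[1]+.5)/5-.5+110)
c2=lambda u:((u[0]+.5)/3.7-.5+150,(u[1]+.5)/3.7-.5+160)
print("cap tri",tri(fs,c1((326,242)),ft,c2((200,152))))
# amber mask
for n,f in(("s",fs),("t",ft)):
    hsv=cv2.cvtColor(f["frame"],cv2.COLOR_RGB2HSV)
    m=cv2.inRange(hsv,(3,120,40),(18,255,180));
    r=(slice(150,190),slice(285,320)) if n=="s" else (slice(185,215),slice(190,220))
    ys,xs=np.nonzero(m[r]);xs=xs+r[1].start;ys=ys+r[0].start;print(n,len(xs),xs.min(),xs.max(),ys.min(),ys.max(),xs.mean(),ys.mean())
print("cap top@z201",cast(ft,c2((200,152)),.201),cast(fs,c1((326,242)),.201))
print("jar base bottom scene", cast(fs,c1((314,346)),.116))
# pad
g=cv2.cvtColor(ft["frame"],cv2.COLOR_RGB2GRAY)
sub=g[238:254,172:222];m=(sub<170).astype(np.uint8)
n,l,st,ce=cv2.connectedComponentsWithStats(m);i=1+np.argmax(st[1:,4])
print("pad",st[i],ce[i]+[172,238],cast(ft,ce[i]+[172,238],.119))
g2=cv2.cvtColor(fs["frame"],cv2.COLOR_RGB2GRAY)[128:150,280:318]
m=(g2<150).astype(np.uint8);n,l,st,ce=cv2.connectedComponentsWithStats(m);i=1+np.argmax(st[1:,4]);print("pad s",st[i],cast(fs,ce[i]+[280,128],.119))
for nm,u in dict(fl=(37,350),fr=(306,350),bl=(46,72),br=(304,72)).items(): print("lid",nm,cast(ft,c2(u),.116).round(4))
for nm,u in dict(a=(533,64),b=(720,38),c=(760,287),d=(572,311)).items(): print("tray",nm,cast(ft,c2(u),.024).round(4))
print("vial",cast(ft,c2((656,84)),.045)); 
for u in((404,152),(412,297)):print("marker",cast(ft,c2(u),.01).round(4))
print("blue",cast(ft,c2((403,55)),.085))
E
```

```text
cap tri [0.57133008 0.14657892 0.19099048]
s 148 296 310 164 178 302.43243243243245 171.19594594594594
t 16 204 214 198 209 209.0625 206.0
cap top@z201 [0.56981978 0.1430938  0.201     ] [0.57764175 0.14547299 0.201     ]
jar base bottom scene [0.5929152 0.1397436 0.116    ]
pad [ 12   5  26   9 214] [196.41121495 246.76635514] [0.45201427 0.17458774 0.119     ]
pad s [  0   0  38  10 216] [0.42549701 0.17337797 0.119     ]
lid fl [0.4343 0.2752 0.116 ]
lid fr [0.4295 0.0778 0.116 ]
lid bl [0.6395 0.2673 0.116 ]
lid br [0.6345 0.0752 0.116 ]
tray a [ 0.6479 -0.102   0.024 ]
tray b [ 0.6649 -0.2513  0.024 ]
tray c [ 0.4668 -0.2742  0.024 ]
tray d [ 0.4517 -0.1262  0.024 ]
vial [ 0.62691446 -0.19590959  0.045     ]
marker [0.5814 0.0025 0.01  ]
marker [ 0.4656 -0.0009  0.01  ]
blue [0.64951331 0.00135261 0.085     ]
```

```bash
python3 - <<'E'
from h import *
import pickle
fs,ft=pickle.load(open("f0.pkl","rb"))
def st(f,r,lo,hi,s,fn):
    g=f["frame"][r[0]:r[1],r[2]:r[3],::-1].astype(float);g=np.clip((g-lo)/(hi-lo),0,1)*255
    cv2.imwrite(fn,cv2.resize(g.astype(np.uint8),None,fx=s,fy=s,interpolation=cv2.INTER_CUBIC))
st(fs,(146,186,284,324),120,255,12,"pics/d1.png")
st(ft,(184,219,188,228),120,255,12,"pics/d2.png")
g2=cv2.cvtColor(fs["frame"],cv2.COLOR_RGB2GRAY)[130:146,284:313]
m=(g2<160).astype(np.uint8);n,l,s,ce=cv2.connectedComponentsWithStats(m)
for i in range(1,n):print(s[i],ce[i]+[284,130],cast(fs,ce[i]+[284,130],.119))
E
cd pics; python3 -c "
import cv2,numpy as np
a=cv2.imread('d1.png');b=cv2.imread('d2.png');b=cv2.copyMakeBorder(b,0,60,0,0,0);c=np.hstack([a,b])[:,:960];cv2.imwrite('d.png',cv2.resize(c,(800,400)))"
```

```text
[  0   0  28   7 112] [293.5 132. ] [0.42928492 0.1724776  0.119     ]
[  3   4  23  10 139] [297.92805755 138.46043165] [0.45628373 0.17685911 0.119     ]
```

View pics/d.png

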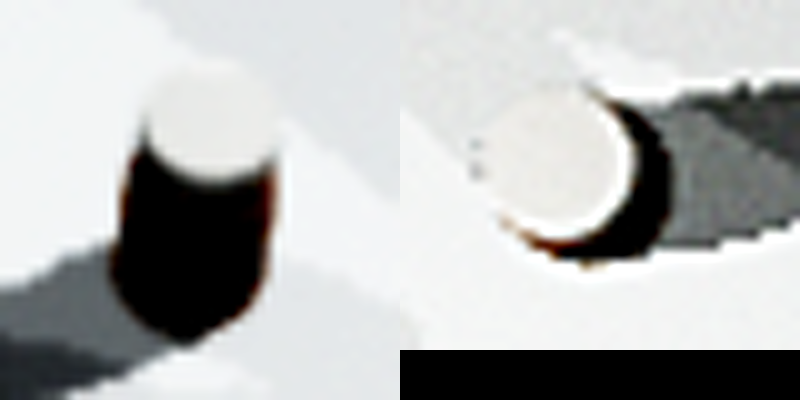

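```bash
python3 - <<'E'
from h import *
import pickle
fs,ft=pickle.load(open("f0.pkl","rb"))
us=(284+21.1-.5,146+11.7-.5);ut=(188+15.1-.5,184+16.1-.5)
print(tri(fs,us,ft,ut),cast(ft,ut,.201),cast(fs,us,.201))
# base: amber bottom-most front contact in scene (188,342)/10 ; base sides
print("base front scene",cast(fs,(284+18.7-.5,146+34.3-.5),.116))
# lower-left extreme of glass in top view (camera-side), right edge of base
print("base edge top (y-)",cast(ft,(188+26.9-.5,184+18.0-.5),.116+.01), "x-",cast(ft,(188+19-.5,184+26.2-.5),.126))
s=bot.get_state();p=np.array(s["eef_pos"]);R=np.array(s["tcp_rot"]);print((R.T@(np.array([.575,.145,.28])-p)))
E
```

```text
[0.57311119 0.14655676 0.19793054] [0.57275014 0.14583758 0.201     ] [0.57498706 0.14589544 0.201     ]
base front scene [0.5959011  0.13798839 0.116     ]
base edge top (y-) [0.57312992 0.12310557 0.126     ] x- [0.5513769  0.14492056 0.126     ]
[-0.02353996 -0.53407071 -0.58934641]
```

Emit:
{"op": "move_arm", "data": {"motion": [-0.005, -0.04, -0.044, 0, 0, 0, 0, -0.01, -0.08, -0.088, 0, 0, 0, 0, -0.015, -0.12, -0.132, 0, 0, 0, 0, -0.018, -0.16, -0.176, 0, 0, 0, 0, -0.018, -0.2, -0.22, 0, 0, 0, 0], "squeeze": 30}}

```text
time_s: 0.82
eef_pos: [0.3467, -0.2957, 0.2743]
tcp_rot: [[0.0, 0.35, -0.937], [0.001, -0.937, -0.35], [-1.0, -0.0, -0.001]]
ft_force: [1.0, 0.1, -0.8]
opening: 0.0853
```

Emit:
{"op": "move_arm", "data": {"motion": [0, -0.04, -0.044, 0, 0, 0, 0, 0, -0.08, -0.088, 0, 0, 0, 0, 0, -0.12, -0.132, 0, 0, 0, 0, 0, -0.16, -0.176, 0, 0, 0, 0, 0, -0.2, -0.22, 0, 0, 0, 0]}}

```text
time_s: 1.45
eef_pos: [0.4835, -0.0295, 0.2747]
tcp_rot: [[0.001, 0.35, -0.937], [0.0, -0.937, -0.35], [-1.0, 0.0, -0.001]]
ft_force: [1.1, -0.9, 0.7]
opening: 0.0852
```

```bash
cat >> h.py <<'E'
def to(x,y,z):
    s=bot.get_state();p=np.array(s["eef_pos"]);R=np.array(s["tcp_rot"])
    print("t",round(s["time_s"],2),"p",p.round(4),"f",np.round(s["ft_force"],2),"op",round(s["opening"],4),"shift",(R.T@(np.array([x,y,z])-p)).round(4));print(R.round(3).tolist(),np.round(s["joint_positions"],2))
E
python3 -c "
from h import *
to(.5735,.1455,.275)"
```

```text
t 1.45 p [ 0.4835 -0.0295  0.2747] f [ 1.09 -0.95  0.74] op 0.0852 shift [-0.0002 -0.1324 -0.1455]
[[0.001, 0.35, -0.937], [0.0, -0.937, -0.35], [-1.0, 0.0, -0.001]] [-0.2   0.17  1.73  0.    1.24  1.01]
```

Emit:
{"op": "move_arm", "data": {"motion": [0, -0.04, -0.044, 0, 0, 0, 0, 0, -0.08, -0.088, 0, 0, 0, 0, 0, -0.115, -0.127, 0, 0, 0, 0, 0, -0.1325, -0.1455, 0, 0, 0, 0, 0, -0.1325, -0.1455, 0, 0, 0, 0]}}

```text
time_s: 2.08
eef_pos: [0.5737, 0.1465, 0.2744]
tcp_rot: [[0.0, 0.352, -0.936], [-0.0, -0.936, -0.352], [-1.0, 0.0, -0.0]]
ft_force: [0.2, -0.2, -0.3]
opening: 0.0855
```

```bash
python3 -c "
from h import *
to(.5735,.1455,.168)
for n,r in (('scene',(110,240,240,380)),('top',(150,280,140,280))):
    f=bot.grab_frame(n); g=f['frame'][r[0]:r[1],r[2]:r[3],::-1]; cv2.imwrite(f'pics/e_{n}.png',cv2.resize(g,None,fx=4,fy=4,interpolation=cv2.INTER_CUBIC))
a=cv2.imread('pics/e_scene.png');b=cv2.imread('pics/e_top.png');cv2.imwrite('pics/e.png',cv2.resize(np.hstack([a,b]),None,fx=.71,fy=.71))
"
```

```text
t 2.08 p [0.5737 0.1465 0.2744] f [ 0.2  -0.16 -0.31] op 0.0855 shift [0.1064 0.0008 0.0006]
[[0.0, 0.352, -0.936], [-0.0, -0.936, -0.352], [-1.0, 0.0, -0.0]] [ 0.13  0.33  1.5  -0.    1.3   1.34]
```

View pics/e.png

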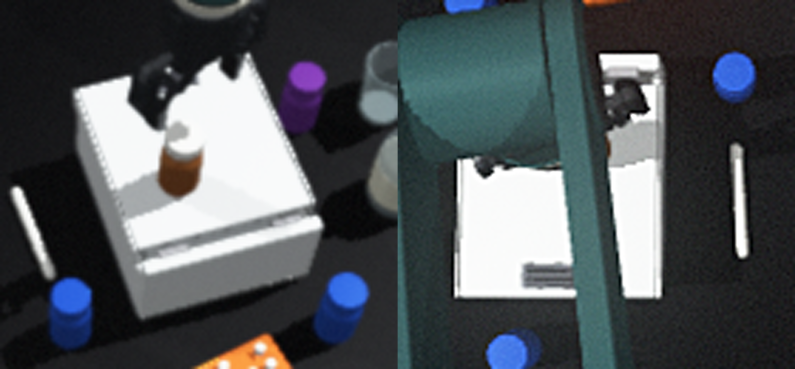

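The open fingers straddle the jar: cap at (183,140) in the left view. Descending slowly.

Emit:
{"op": "move_arm", "data": {"motion": [0.03, 0.001, 0.0005, 0, 0, 0, 0, 0.06, 0.001, 0.0005, 0, 0, 0, 0, 0.085, 0.001, 0.0005, 0, 0, 0, 0, 0.1, 0.001, 0.0005, 0, 0, 0, 0, 0.106, 0.001, 0.0005, 0, 0, 0, 0]}}

```text
time_s: 2.8
eef_pos: [0.572, 0.1423, 0.168]
tcp_rot: [[-0.002, 0.349, -0.937], [-0.001, -0.937, -0.349], [-1.0, 0.0, 0.002]]
ft_force: [0.2, -0.1, -0.2]
opening: 0.0851
```

Emit:
{"op": "move_arm", "data": {"motion": [0, 0, 0, 0, 0, 0, 40, 0, 0, 0, 0, 0, 0, 70, 0, 0, 0, 0, 0, 0, 90, 0, 0, 0, 0, 0, 0, 105, 0, 0, 0, 0, 0, 0, 120], "squeeze": 25}}

```text
time_s: 3.42
eef_pos: [0.5721, 0.1425, 0.1682]
tcp_rot: [[-0.001, 0.349, -0.937], [-0.001, -0.937, -0.349], [-1.0, 0.0, 0.001]]
ft_force: [-0.2, 0.6, -0.5]
opening: 0.0449
```

Emit:
{"op": "move_arm", "data": {"motion": [0, 0, 0, 0, 0, 0, 135, 0, 0, 0, 0, 0, 0, 150, 0, 0, 0, 0, 0, 0, 170, 0, 0, 0, 0, 0, 0, 200, 0, 0, 0, 0, 0, 0, 200], "squeeze": 30}}

```text
time_s: 4.05
eef_pos: [0.5721, 0.1425, 0.1683]
tcp_rot: [[-0.001, 0.349, -0.937], [-0.001, -0.937, -0.349], [-1.0, 0.0, 0.001]]
ft_force: [-1.0, 0.8, 3.9]
opening: 0.0426
```

```bash
python3 -c "
from h import *
to(.5735,.1455,.168)"
```

```text
t 4.05 p [0.5721 0.1425 0.1683] f [-1.02  0.79  3.95] op 0.0426 shift [ 0.0003 -0.0023 -0.0023]
[[-0.001, 0.349, -0.937], [-0.001, -0.937, -0.349], [-1.0, 0.0, 0.001]] [ 0.13  0.44  1.63 -0.    1.08  1.34]
```

Gripped (42.6 mm). Lifting straight up, then checking.

Emit:
{"op": "move_arm", "data": {"motion": [-0.008, 0, 0, 0, 0, 0, 200, -0.025, 0, 0, 0, 0, 0, 200, -0.05, 0, 0, 0, 0, 0, 200, -0.075, 0, 0, 0, 0, 0, 200, -0.085, 0, 0, 0, 0, 0, 200]}}

```text
time_s: 4.68
eef_pos: [0.5733, 0.1427, 0.2558]
tcp_rot: [[0.003, 0.349, -0.937], [-0.0, -0.937, -0.349], [-1.0, 0.001, -0.002]]
ft_force: [0.2, 0.2, -1.0]
opening: 0.0428
```

```bash
python3 -c "
from h import *
to(.533,-.1915,.253)
f=bot.grab_frame('scene');cv2.imwrite('pics/g.png',cv2.resize(f['frame'][80:240,180:380,::-1],None,fx=4,fy=3.7,interpolation=cv2.INTER_CUBIC))
"
```

```text
t 4.67 p [0.5733 0.1427 0.2558] f [ 0.18  0.18 -1.02] op 0.0428 shift [0.0028 0.2992 0.1543]
[[0.003, 0.349, -0.937], [-0.0, -0.937, -0.349], [-1.0, 0.001, -0.002]] [ 0.13  0.34  1.53 -0.    1.26  1.34]
```

View pics/g.png

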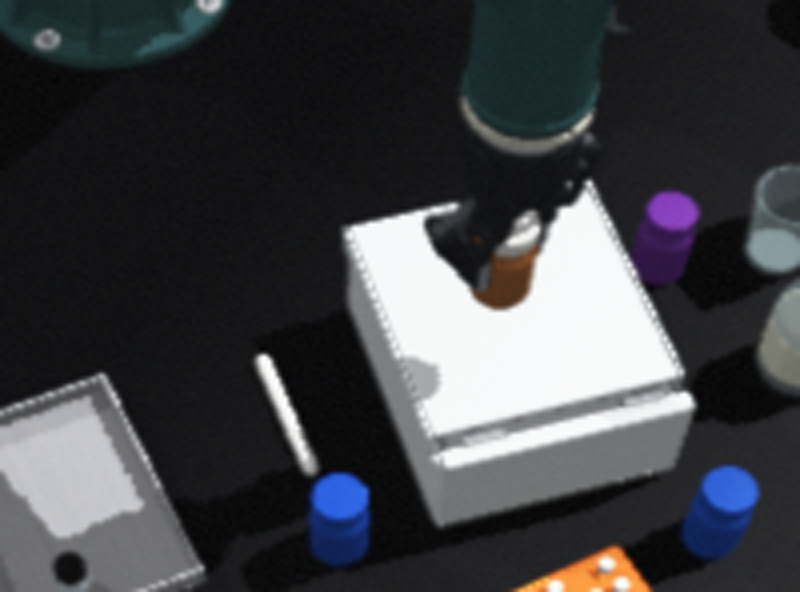

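The jar is held upright, clear of the lid (500,270). Carrying it to above the tray.

Emit:
{"op": "move_arm", "data": {"motion": [0, 0.02, 0.01, 0, 0, 0, 200, 0, 0.055, 0.028, 0, 0, 0, 200, 0, 0.095, 0.049, 0, 0, 0, 200, 0, 0.135, 0.07, 0, 0, 0, 200, 0, 0.175, 0.09, 0, 0, 0, 200]}}

```text
time_s: 5.35
eef_pos: [0.5493, -0.0539, 0.2556]
tcp_rot: [[0.002, 0.349, -0.937], [-0.0, -0.937, -0.349], [-1.0, 0.001, -0.002]]
ft_force: [0.6, -0.3, -1.4]
opening: 0.0428
```

Emit:
{"op": "move_arm", "data": {"motion": [0, 0.04, 0.0205, 0, 0, 0, 200, 0, 0.075, 0.039, 0, 0, 0, 200, 0, 0.105, 0.054, 0, 0, 0, 200, 0, 0.122, 0.063, 0, 0, 0, 200, 0, 0.124, 0.064, 0, 0, 0, 200]}}

```text
time_s: 5.98
eef_pos: [0.5323, -0.193, 0.2551]
tcp_rot: [[0.001, 0.347, -0.938], [0.001, -0.938, -0.347], [-1.0, -0.0, -0.002]]
ft_force: [-0.4, 0.9, -0.8]
opening: 0.043
```

```bash
python3 -c "
from h import *
to(.533,-.1915,.07)
f=bot.grab_frame('scene');cv2.imwrite('pics/k.png',cv2.resize(f['frame'][130:270,130:330,::-1],None,fx=4,fy=4,interpolation=cv2.INTER_CUBIC))
"
```

```text
t 5.97 p [ 0.5323 -0.193   0.2551] f [-0.41  0.88 -0.79] op 0.043 shift [ 0.1851 -0.0012 -0.0009]
[[0.001, 0.347, -0.938], [0.001, -0.938, -0.347], [-1.0, -0.0, -0.002]] [-0.47  0.31  1.59  0.    1.24  0.75]
```

View pics/k.png

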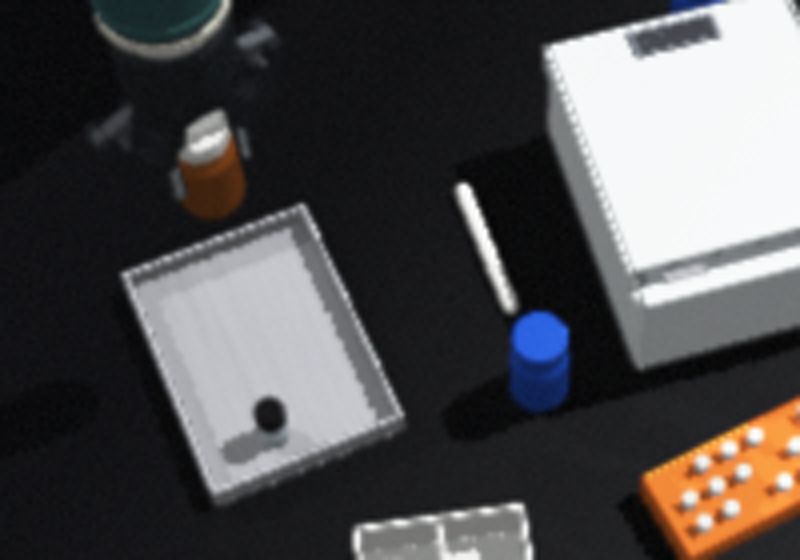

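Emit:
{"op": "move_arm", "data": {"motion": [0.03, -0.001, -0.001, 0, 0, 0, 200, 0.075, -0.001, -0.001, 0, 0, 0, 200, 0.12, -0.001, -0.001, 0, 0, 0, 200, 0.155, -0.001, -0.001, 0, 0, 0, 200, 0.175, -0.001, -0.001, 0, 0, 0, 200]}}

```text
time_s: 6.65
eef_pos: [0.5324, -0.1887, 0.0782]
tcp_rot: [[-0.001, 0.349, -0.937], [0.003, -0.937, -0.349], [-1.0, -0.003, 0.0]]
ft_force: [-0.4, -0.2, -1.1]
opening: 0.0429
```

```bash
python3 -c "
from h import *
to(.533,-.1915,.057)
f=bot.grab_frame('scene');cv2.imwrite('pics/l.png',cv2.resize(f['frame'][150:270,150:290,::-1],None,fx=5,fy=5,interpolation=cv2.INTER_CUBIC))
"
```

```text
t 6.65 p [ 0.5324 -0.1887  0.0782] f [-0.37 -0.21 -1.07] op 0.0429 shift [0.0212 0.0029 0.0004]
[[-0.001, 0.349, -0.937], [0.003, -0.937, -0.349], [-1.0, -0.003, 0.0]] [-0.46  0.53  1.76  0.    0.86  0.75]
```

View pics/l.png

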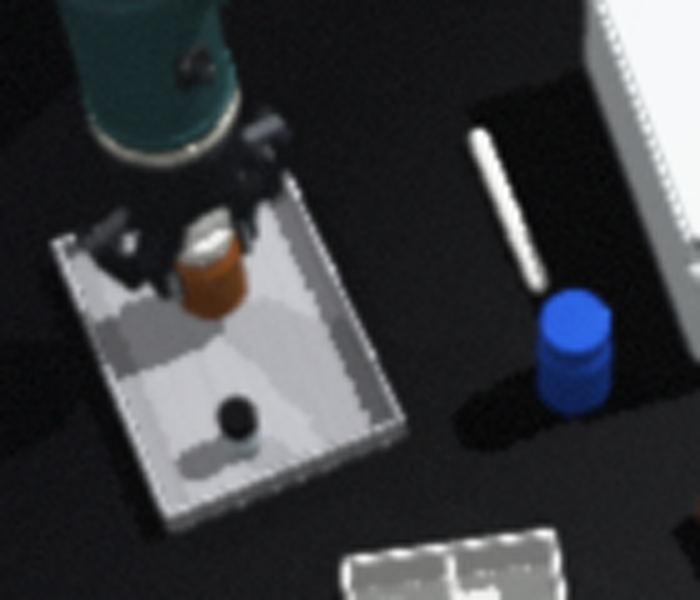

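Emit:
{"op": "move_arm", "data": {"motion": [0.006, 0.002, 0, 0, 0, 0, 200, 0.012, 0.002, 0, 0, 0, 0, 200, 0.016, 0.002, 0, 0, 0, 0, 200, 0.0185, 0.002, 0, 0, 0, 0, 200, 0.0185, 0.002, 0, 0, 0, 0, 200]}}

```text
time_s: 7.32
eef_pos: [0.5321, -0.1902, 0.0581]
tcp_rot: [[-0.003, 0.349, -0.937], [0.004, -0.937, -0.349], [-1.0, -0.005, 0.002]]
ft_force: [0.4, -0.7, -1.5]
opening: 0.0428
```

Emit:
{"op": "move_arm", "data": {"motion": [0.001, 0, 0, 0, 0, 0, 200, 0.0015, 0, 0, 0, 0, 0, 200]}}

```text
time_s: 7.58
eef_pos: [0.5322, -0.1903, 0.0568]
tcp_rot: [[-0.003, 0.349, -0.937], [0.004, -0.937, -0.349], [-1.0, -0.004, 0.001]]
ft_force: [0.4, 0.1, -1.6]
opening: 0.0427
```

Emit:
{"op": "move_arm", "data": {"motion": [0.001, 0, 0, 0, 0, 0, 200, 0.001, 0, 0, 0, 0, 0, 200]}}

```text
time_s: 7.82
eef_pos: [0.5323, -0.1903, 0.0564]
tcp_rot: [[-0.003, 0.349, -0.937], [0.003, -0.937, -0.349], [-1.0, -0.004, 0.001]]
ft_force: [-1.0, 0.2, 5.2]
opening: 0.0427
```

Contact felt (5 N). Releasing gradually.

Emit:
{"op": "move_arm", "data": {"motion": [0, 0, 0, 0, 0, 0, 125, 0, 0, 0, 0, 0, 0, 115, 0, 0, 0, 0, 0, 0, 105, 0, 0, 0, 0, 0, 0, 90, 0, 0, 0, 0, 0, 0, 70]}}

```text
time_s: 8.45
eef_pos: [0.5323, -0.1903, 0.0564]
tcp_rot: [[-0.003, 0.349, -0.937], [0.003, -0.937, -0.349], [-1.0, -0.004, 0.001]]
ft_force: [0.4, -0.3, -0.3]
opening: 0.0621
```

Emit:
{"op": "move_arm", "data": {"motion": [0, 0, 0, 0, 0, 0, 40, 0, 0, 0, 0, 0, 0, 0, 0, 0, 0, 0, 0, 0, 0, 0, 0, 0, 0, 0, 0, 0]}}

```text
time_s: 8.95
eef_pos: [0.5323, -0.1904, 0.0564]
tcp_rot: [[-0.003, 0.349, -0.937], [0.003, -0.937, -0.349], [-1.0, -0.004, 0.001]]
ft_force: [-0.0, 0.3, 0.4]
opening: 0.0853
```

```bash
python3 -c "
from h import *
to(.533,-.1915,.057)
f=bot.grab_frame('scene');cv2.imwrite('pics/m.png',cv2.resize(f['frame'][150:270,150:290,::-1],None,fx=5,fy=5,interpolation=cv2.INTER_CUBIC))
"
```

```text
t 8.95 p [ 0.5323 -0.1904  0.0564] f [-0.01  0.34  0.36] op 0.0853 shift [-0.0006  0.0013 -0.0002]
[[-0.003, 0.349, -0.937], [0.003, -0.937, -0.349], [-1.0, -0.004, 0.001]] [-0.47  0.56  1.77  0.    0.82  0.75]
```

View pics/m.png

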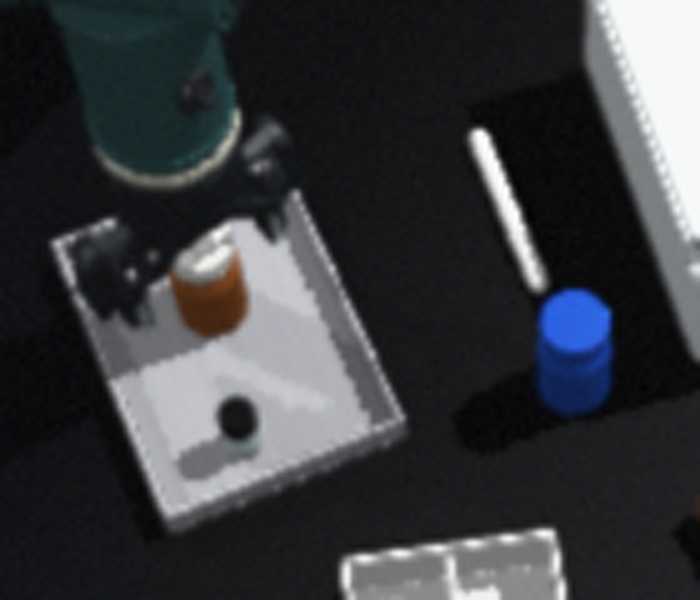

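The jar stands upright at (210,285), with the fingers open on both sides. Retreating straight up.

Emit:
{"op": "move_arm", "data": {"motion": [-0.02, 0, 0, 0, 0, 0, 0, -0.06, 0, 0, 0, 0, 0, 0, -0.11, 0, 0, 0, 0, 0, 0, -0.16, 0, 0, 0, 0, 0, 0, -0.19, 0, 0, 0, 0, 0, 0]}}

```text
time_s: 9.62
eef_pos: [0.5336, -0.1914, 0.2493]
tcp_rot: [[0.0, 0.349, -0.937], [0.002, -0.937, -0.349], [-1.0, -0.002, -0.001]]
ft_force: [-0.6, 0.2, 0.2]
opening: 0.0853
```

```bash
python3 -c "
from h import *
to(.45,.175,.22)
f=bot.grab_frame('scene');cv2.imwrite('pics/n.png',cv2.resize(f['frame'][150:270,150:290,::-1],None,fx=5,fy=5,interpolation=cv2.INTER_CUBIC))
"
```

```text
t 9.62 p [ 0.5336 -0.1914  0.2493] f [-0.65  0.23  0.23] op 0.0853 shift [ 0.0299 -0.3725 -0.0495]
[[0.0, 0.349, -0.937], [0.002, -0.937, -0.349], [-1.0, -0.002, -0.001]] [-0.47  0.32  1.59  0.    1.23  0.75]
```

View pics/n.png

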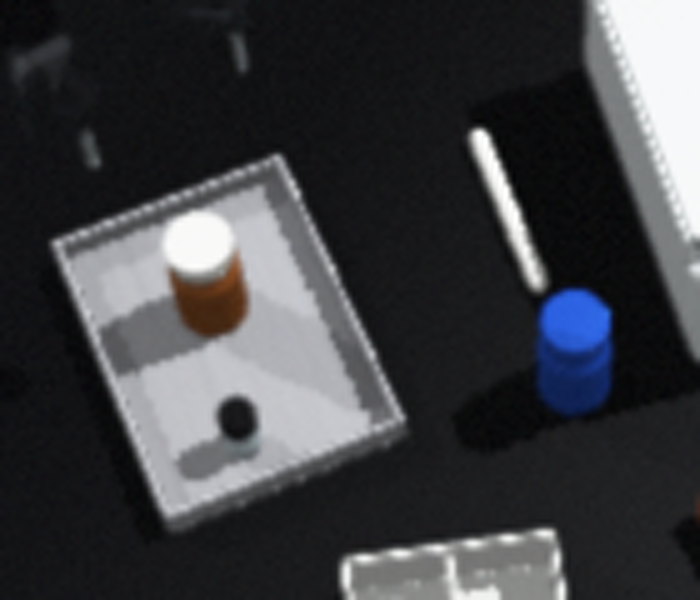

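The jar stands upright in the tray, clear of the vial at (238,415). Going to above the pad with the fingers shut, and turning to line up with the lid.

Emit:
{"op": "move_arm", "data": {"motion": [0, -0.03, -0.004, 0.04, 0, 0, 60, 0, -0.08, -0.01, 0.09, 0, 0, 120, 0, -0.13, -0.017, 0.14, 0, 0, 180, 0, -0.18, -0.024, 0.19, 0, 0, 230, 0, -0.23, -0.031, 0.24, 0, 0, 255]}}

```text
time_s: 10.3
eef_pos: [0.4832, 0.0357, 0.2521]
tcp_rot: [[0.005, 0.114, -0.993], [-0.0, -0.993, -0.114], [-1.0, 0.001, -0.005]]
ft_force: [1.3, 0.7, 0.5]
opening: -0.0001
```

```bash
python3 -c "
from h import *
to(.453,.1755,.20)"
```

```text
t 10.3 p [0.4832 0.0357 0.2521] f [1.26 0.72 0.54] op -0.0001 shift [ 0.0519 -0.1424  0.0143]
[[0.005, 0.114, -0.993], [-0.0, -0.993, -0.114], [-1.0, 0.001, -0.005]] [-0.07  0.19  1.76  0.    1.18  1.39]
```

Emit:
{"op": "move_arm", "data": {"motion": [0, -0.05, 0.005, 0.05, 0, 0, 255, 0, -0.095, 0.01, 0.1, 0, 0, 255, 0.015, -0.128, 0.013, 0.135, 0, 0, 255, 0.035, -0.1425, 0.0143, 0.135, 0, 0, 255, 0.04, -0.1425, 0.0143, 0.135, 0, 0, 255]}}

```text
time_s: 10.92
eef_pos: [0.4516, 0.1762, 0.2108]
tcp_rot: [[0.003, -0.018, -1.0], [-0.001, -1.0, 0.018], [-1.0, 0.001, -0.003]]
ft_force: [0.7, -1.0, -0.1]
opening: 0.0
```

```bash
python3 -c "
from h import *
to(.453,.1755,.15)
for n,r in (('scene',(110,240,240,380)),('top',(150,280,140,280))):
    f=bot.grab_frame(n); g=f['frame'][r[0]:r[1],r[2]:r[3],::-1]; cv2.imwrite(f'pics/e_{n}.png',cv2.resize(g,None,fx=4,fy=4,interpolation=cv2.INTER_CUBIC))
a=cv2.imread('pics/e_scene.png');b=cv2.imread('pics/e_top.png');cv2.imwrite('pics/o.png',cv2.resize(np.hstack([a,b]),None,fx=.71,fy=.71))
"
```

```text
t 10.93 p [0.4516 0.1762 0.2108] f [ 0.73 -1.01 -0.14] op 0.0 shift [ 0.0608  0.0006 -0.0013]
[[0.003, -0.018, -1.0], [-0.001, -1.0, 0.018], [-1.0, 0.001, -0.003]] [ 0.23  0.24  1.81 -0.    1.08  1.82]
```

View pics/o.png

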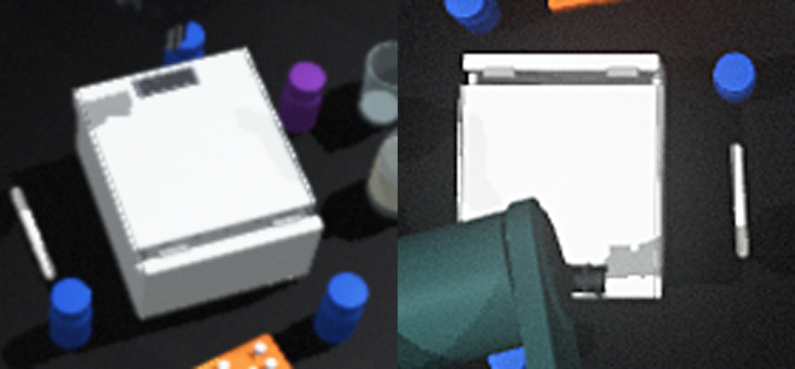

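Tip above the pad: scene view shows the fingertips at (180,45) over the pad (165,82) with parallax. Descending to about 8 mm above it.

Emit:
{"op": "move_arm", "data": {"motion": [0.02, 0, -0.001, 0, 0, 0, 255, 0.035, 0, -0.001, 0, 0, 0, 255, 0.047, 0, -0.001, 0, 0, 0, 255, 0.055, 0, -0.001, 0, 0, 0, 255, 0.058, 0, -0.001, 0, 0, 0, 255]}}

```text
time_s: 11.65
eef_pos: [0.4537, 0.175, 0.1531]
tcp_rot: [[0.003, -0.02, -1.0], [-0.001, -1.0, 0.02], [-1.0, 0.001, -0.003]]
ft_force: [1.2, -0.0, 0.3]
opening: -0.0001
```

```bash
python3 -c "
from h import *
to(.453,.1755,.144)
for n,r in (('scene',(110,190,260,350)),('top',(200,280,150,240))):
    f=bot.grab_frame(n); g=f['frame'][r[0]:r[1],r[2]:r[3],::-1]; cv2.imwrite(f'pics/e_{n}.png',cv2.resize(g,None,fx=4.4,fy=4.4,interpolation=cv2.INTER_CUBIC))
a=cv2.imread('pics/e_scene.png');b=cv2.imread('pics/e_top.png');cv2.imwrite('pics/p.png',np.hstack([a,b]))
"
```

```text
t 11.65 p [0.4537 0.175  0.1531] f [ 1.18 -0.    0.27] op -0.0001 shift [ 0.0091 -0.0005  0.0007]
[[0.003, -0.02, -1.0], [-0.001, -1.0, 0.02], [-1.0, 0.001, -0.003]] [ 0.23  0.32  1.87 -0.    0.94  1.82]
```

View pics/p.png

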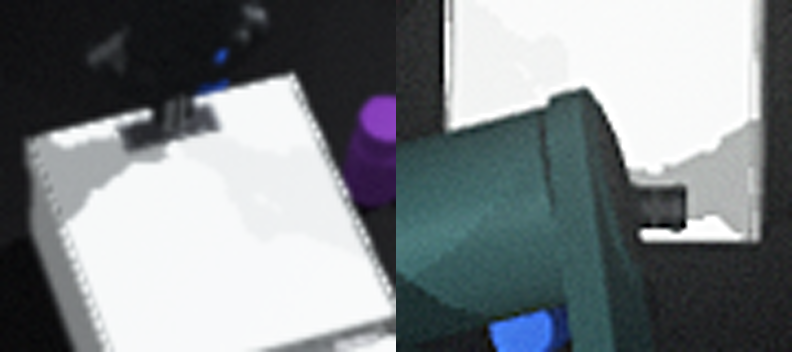

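Tips (175,118) are centred just above the pad. Starting the slow press.

Emit:
{"op": "move_arm", "data": {"motion": [0.004, 0, 0, 0, 0, 0, 255, 0.007, 0, 0, 0, 0, 0, 255, 0.008, 0, 0, 0, 0, 0, 255, 0.008, 0, 0, 0, 0, 0, 255]}}

```text
time_s: 12.25
eef_pos: [0.4537, 0.1751, 0.1453]
tcp_rot: [[0.003, -0.02, -1.0], [-0.001, -1.0, 0.02], [-1.0, 0.001, -0.003]]
ft_force: [-0.2, 0.1, 1.2]
opening: -0.0002
```

Emit:
{"op": "move_arm", "data": {"motion": [0.001, 0, 0, 0, 0, 0, 255, 0.001, 0, 0, 0, 0, 0, 255]}}

```text
time_s: 12.5
eef_pos: [0.4537, 0.175, 0.1443]
tcp_rot: [[0.003, -0.02, -1.0], [-0.001, -1.0, 0.02], [-1.0, 0.001, -0.003]]
ft_force: [-0.5, 0.4, 0.4]
opening: 0.0001
```

Emit:
{"op": "move_arm", "data": {"motion": [0.001, 0, 0, 0, 0, 0, 255, 0.001, 0, 0, 0, 0, 0, 255]}}

```text
time_s: 12.75
eef_pos: [0.4538, 0.1751, 0.1434]
tcp_rot: [[0.003, -0.02, -1.0], [-0.001, -1.0, 0.02], [-1.0, 0.001, -0.003]]
ft_force: [-0.7, -0.5, 3.4]
opening: -0.0
```

Emit:
{"op": "move_arm", "data": {"motion": [0.001, 0, 0, 0, 0, 0, 255, 0.001, 0, 0, 0, 0, 0, 255]}}

```text
time_s: 13.0
eef_pos: [0.4537, 0.1751, 0.1424]
tcp_rot: [[0.003, -0.02, -1.0], [-0.001, -1.0, 0.02], [-1.0, 0.001, -0.003]]
ft_force: [-1.9, 0.1, 3.7]
opening: 0.0
```

Emit:
{"op": "move_arm", "data": {"motion": [0.001, 0, 0, 0, 0, 0, 255, 0.001, 0, 0, 0, 0, 0, 255]}}

```text
time_s: 13.25
eef_pos: [0.4537, 0.1751, 0.1414]
tcp_rot: [[0.003, -0.02, -1.0], [-0.001, -1.0, 0.02], [-1.0, 0.001, -0.003]]
ft_force: [-1.1, -0.1, 3.4]
opening: 0.0002
```

Emit:
{"op": "move_arm", "data": {"motion": [0.0008, 0, 0, 0, 0, 0, 255, 0.0008, 0, 0, 0, 0, 0, 255]}}

```text
time_s: 13.5
eef_pos: [0.4537, 0.1751, 0.1409]
tcp_rot: [[0.003, -0.02, -1.0], [-0.001, -1.0, 0.02], [-1.0, 0.001, -0.003]]
ft_force: [-2.5, -1.3, 6.0]
opening: -0.0
```

Emit:
{"op": "move_arm", "data": {"motion": [0.0008, 0, 0, 0, 0, 0, 255, 0.0008, 0, 0, 0, 0, 0, 255]}}

```text
time_s: 13.75
eef_pos: [0.4537, 0.1751, 0.1404]
tcp_rot: [[0.004, -0.02, -1.0], [-0.001, -1.0, 0.02], [-1.0, 0.001, -0.004]]
ft_force: [-2.5, -0.1, 7.5]
opening: 0.0002
```

Emit:
{"op": "move_arm", "data": {"motion": [0.0009, 0, 0, 0, 0, 0, 255, 0.0009, 0, 0, 0, 0, 0, 255]}}

```text
time_s: 14.0
eef_pos: [0.4537, 0.1751, 0.1399]
tcp_rot: [[0.004, -0.02, -1.0], [-0.001, -1.0, 0.02], [-1.0, 0.001, -0.004]]
ft_force: [-3.0, -0.8, 8.3]
opening: -0.0002
```

Emit:
{"op": "move_arm", "data": {"motion": [0.0011, 0, 0, 0, 0, 0, 255, 0.0011, 0, 0, 0, 0, 0, 255]}}

```text
time_s: 14.25
eef_pos: [0.4537, 0.1751, 0.1392]
tcp_rot: [[0.004, -0.02, -1.0], [-0.001, -1.0, 0.02], [-1.0, 0.001, -0.004]]
ft_force: [-2.8, -0.2, 8.9]
opening: -0.0002
```

Emit:
{"op": "move_arm", "data": {"motion": [0.0012, 0, 0, 0, 0, 0, 255, 0.0012, 0, 0, 0, 0, 0, 255]}}

```text
time_s: 14.5
eef_pos: [0.4536, 0.1751, 0.1384]
tcp_rot: [[0.004, -0.02, -1.0], [-0.001, -1.0, 0.02], [-1.0, 0.001, -0.004]]
ft_force: [-2.3, -1.1, 8.2]
opening: 0.0003
```

Measured compliance is about 23 N/mm, so I'm limiting the step to 0.7 mm beyond the measured pose. That gives at most about 16 N if the pad is blocked.

Emit:
{"op": "move_arm", "data": {"motion": [0.0007, 0, 0, 0, 0, 0, 255, 0.0007, 0, 0, 0, 0, 0, 255]}}

```text
time_s: 14.75
eef_pos: [0.4536, 0.1751, 0.1382]
tcp_rot: [[0.004, -0.02, -1.0], [-0.001, -1.0, 0.02], [-1.0, 0.001, -0.004]]
ft_force: [-3.0, -0.2, 8.5]
opening: 0.0002
```

Emit:
{"op": "move_arm", "data": {"motion": [0.0007, 0, 0, 0, 0, 0, 255, 0.0007, 0, 0, 0, 0, 0, 255]}}

```text
time_s: 15.0
eef_pos: [0.4536, 0.1751, 0.1379]
tcp_rot: [[0.004, -0.02, -1.0], [-0.001, -1.0, 0.02], [-1.0, 0.001, -0.004]]
ft_force: [-2.1, -0.2, 8.1]
opening: 0.0001
```

Emit:
{"op": "move_arm", "data": {"motion": [0.0008, 0, 0, 0, 0, 0, 255, 0.0008, 0, 0, 0, 0, 0, 255]}}

```text
time_s: 15.25
eef_pos: [0.4536, 0.1751, 0.1375]
tcp_rot: [[0.004, -0.02, -1.0], [-0.001, -1.0, 0.02], [-1.0, 0.001, -0.004]]
ft_force: [-3.0, -0.8, 8.7]
opening: 0.0004
```

```bash
python3 -c "
from h import *
s=bot.get_state();print(np.round(s['eef_pos'],5),np.round(s['ft_force'],2))"
```

```text
[0.45362 0.17512 0.13753] [-3.03 -0.84  8.72]
```

Emit:
{"op": "move_arm", "data": {"motion": [0.0008, 0, 0, 0, 0, 0, 255, 0.0008, 0, 0, 0, 0, 0, 255]}}

```text
time_s: 15.5
eef_pos: [0.4536, 0.1751, 0.1372]
tcp_rot: [[0.005, -0.02, -1.0], [-0.001, -1.0, 0.02], [-1.0, 0.001, -0.005]]
ft_force: [-2.3, -1.0, 8.6]
opening: -0.0002
```

Emit:
{"op": "move_arm", "data": {"motion": [0.0008, 0, 0, 0, 0, 0, 255, 0.0008, 0, 0, 0, 0, 0, 255]}}

```text
time_s: 15.75
eef_pos: [0.4536, 0.1751, 0.1368]
tcp_rot: [[0.005, -0.019, -1.0], [-0.001, -1.0, 0.019], [-1.0, 0.001, -0.005]]
ft_force: [-1.9, 0.4, 7.9]
opening: 0.0003
```

Emit:
{"op": "move_arm", "data": {"motion": [0.0008, 0, 0, 0, 0, 0, 255, 0.0008, 0, 0, 0, 0, 0, 255]}}

```text
time_s: 16.0
eef_pos: [0.4536, 0.1751, 0.1365]
tcp_rot: [[0.005, -0.019, -1.0], [-0.001, -1.0, 0.019], [-1.0, 0.001, -0.005]]
ft_force: [-3.1, -1.0, 10.2]
opening: 0.0
```

Emit:
{"op": "move_arm", "data": {"motion": [0.0007, 0, 0, 0, 0, 0, 255, 0.0007, 0, 0, 0, 0, 0, 255]}}

```text
time_s: 16.25
eef_pos: [0.4536, 0.1751, 0.1365]
tcp_rot: [[0.005, -0.019, -1.0], [-0.001, -1.0, 0.019], [-1.0, 0.001, -0.005]]
ft_force: [-2.3, 0.0, 11.6]
opening: 0.0006
```

Emit:
{"op": "move_arm", "data": {"motion": [0.0007, 0, 0, 0, 0, 0, 255, 0.0007, 0, 0, 0, 0, 0, 255]}}

```text
time_s: 16.5
eef_pos: [0.4536, 0.1751, 0.1364]
tcp_rot: [[0.005, -0.019, -1.0], [-0.001, -1.0, 0.019], [-1.0, 0.001, -0.005]]
ft_force: [-2.9, -0.7, 11.2]
opening: 0.0002
```

Emit:
{"op": "move_arm", "data": {"motion": [0.0009, 0, 0, 0, 0, 0, 255, 0.0009, 0, 0, 0, 0, 0, 255]}}

```text
time_s: 16.75
eef_pos: [0.4536, 0.1751, 0.1363]
tcp_rot: [[0.006, -0.019, -1.0], [-0.001, -1.0, 0.019], [-1.0, 0.001, -0.006]]
ft_force: [-3.7, -1.3, 12.8]
opening: -0.0003
```

Steep climb (8→12.8 N with no travel): the stop is reached. Getting clear at once.

Emit:
{"op": "move_arm", "data": {"motion": [-0.06, 0, 0, 0, 0, 0, 255, -0.12, 0, 0.005, 0, 0, 0, 255, -0.18, 0, 0.01, 0, 0, 0, 255, -0.24, 0, 0.015, 0, 0, 0, 255, -0.28, 0, 0.02, 0, 0, 0, 255]}}

```text
time_s: 17.38
eef_pos: [0.4324, 0.1759, 0.4192]
tcp_rot: [[0.009, -0.019, -1.0], [0.0, -1.0, 0.019], [-1.0, -0.0, -0.009]]
ft_force: [1.4, -0.1, 0.2]
opening: -0.0001
```

```bash
python3 -c "
from h import *
to(.453,.1755,.45)
f=bot.grab_frame('scene');cv2.imwrite('pics/q.png',cv2.resize(f['frame'][60:240,180:400,::-1],None,fx=3.2,fy=3.2,interpolation=cv2.INTER_CUBIC))
"
```

```text
t 17.38 p [0.4324 0.1759 0.4192] f [ 1.44 -0.11  0.24] op -0.0001 shift [-0.0306 -0.     -0.0209]
[[0.009, -0.019, -1.0], [0.0, -1.0, 0.019], [-1.0, -0.0, -0.009]] [ 0.24  0.04  1.53 -0.    1.57  1.83]
```

View pics/q.png

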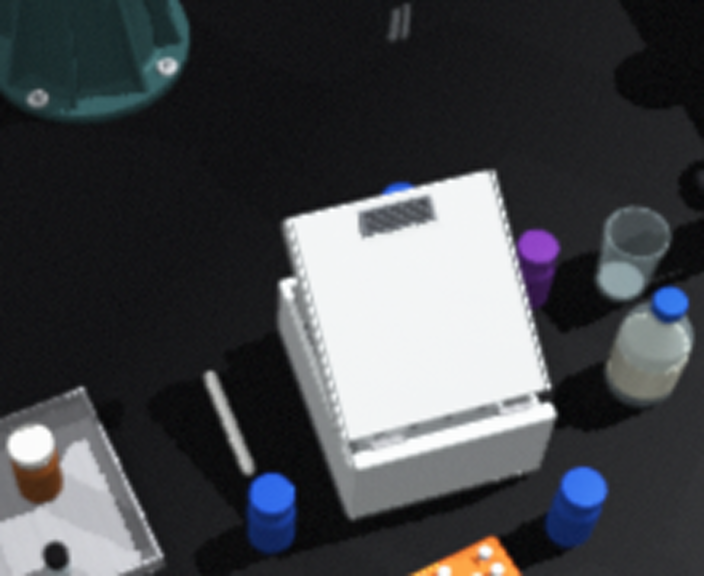

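The lid is rising freely (pad at (397,215)) and the tips are at z≈0.39, well clear. Moving away a little more and waiting.

Emit:
{"op": "move_arm", "data": {"motion": [-0.02, 0.03, 0, 0, 0, 0, 255, -0.03, 0.08, 0, 0, 0, 0, 255, -0.03, 0.13, 0, 0, 0, 0, 255, -0.03, 0.17, 0, 0, 0, 0, 255, -0.03, 0.18, 0, 0, 0, 0, 255]}}

```text
time_s: 18.05
eef_pos: [0.4296, -0.0055, 0.4529]
tcp_rot: [[0.015, -0.022, -1.0], [0.001, -1.0, 0.022], [-1.0, -0.002, -0.015]]
ft_force: [0.1, 0.5, -0.7]
opening: -0.0
```

Emit:
{"op": "move_arm", "data": {"motion": [0, 0, 0, 0, 0, 0, 255, 0, 0, 0, 0, 0, 0, 255, 0, 0, 0, 0, 0, 0, 255, 0, 0, 0, 0, 0, 0, 255, 0, 0, 0, 0, 0, 0, 255]}}

```text
time_s: 18.68
eef_pos: [0.4296, -0.0051, 0.4529]
tcp_rot: [[0.015, -0.021, -1.0], [0.001, -1.0, 0.021], [-1.0, -0.002, -0.015]]
ft_force: [0.4, 0.2, -0.1]
opening: -0.0003
```

Emit:
{"op": "move_arm", "data": {"motion": [0, 0, 0, 0, 0, 0, 255, 0, 0, 0, 0, 0, 0, 255, 0, 0, 0, 0, 0, 0, 255, 0, 0, 0, 0, 0, 0, 255, 0, 0, 0, 0, 0, 0, 255]}}

```text
time_s: 19.3
eef_pos: [0.4296, -0.0051, 0.453]
tcp_rot: [[0.016, -0.021, -1.0], [0.001, -1.0, 0.021], [-1.0, -0.002, -0.016]]
ft_force: [-0.4, 0.7, 0.3]
opening: -0.0003
```

Emit:
{"op": "move_arm", "data": {"motion": [0, 0, 0, 0, 0, 0, 255, 0, 0, 0, 0, 0, 0, 255, 0, 0, 0, 0, 0, 0, 255, 0, 0, 0, 0, 0, 0, 255, 0, 0, 0, 0, 0, 0, 255]}}

```text
time_s: 19.92
eef_pos: [0.4296, -0.0051, 0.453]
tcp_rot: [[0.016, -0.021, -1.0], [0.001, -1.0, 0.021], [-1.0, -0.002, -0.016]]
ft_force: [0.3, -0.5, 0.3]
opening: -0.0
```

```bash
python3 -c "
from h import *
to(.453,.1755,.45)
for n in('scene','top'):
    f=bot.grab_frame(n);cv2.imwrite(f'pics/r_{n}.png',cv2.resize(f['frame'][:,:,::-1],None,fx=1.5,fy=1.5,interpolation=cv2.INTER_CUBIC))
"
```

```text
t 19.93 p [ 0.4296 -0.0051  0.453 ] f [ 0.27 -0.46  0.27] op -0.0 shift [ 0.0036 -0.1811 -0.0194]
[[0.016, -0.021, -1.0], [0.001, -1.0, 0.021], [-1.0, -0.002, -0.016]] [-0.18 -0.04  1.53  0.    1.64  1.42]
```

View pics/r_scene.png

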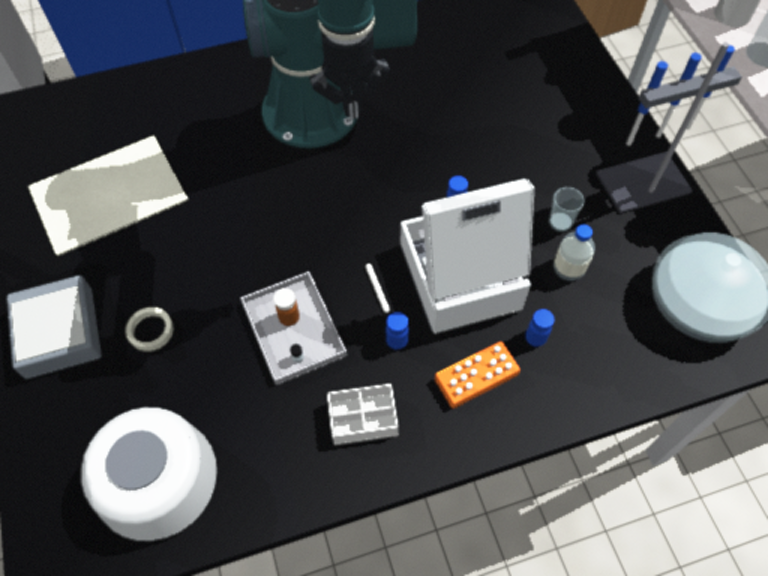

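View pics/r_top.png

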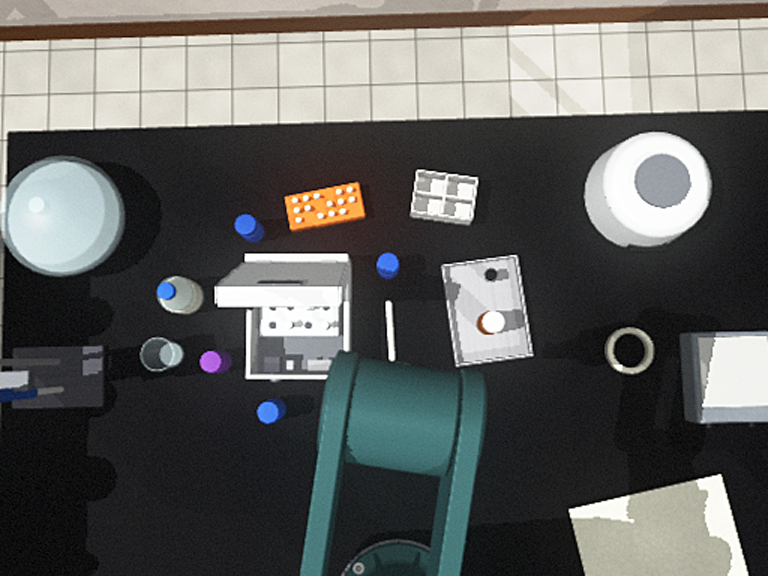

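The lid is up, with tubes visible at (300,320) in the top view. The jar stands in the tray (492,322) and the rest looks unchanged. Waiting a bit longer, then checking that the lid has stopped at its full angle.

Emit:
{"op": "move_arm", "data": {"motion": [0, 0, 0, 0, 0, 0, 255, 0, 0, 0, 0, 0, 0, 255, 0, 0, 0, 0, 0, 0, 255, 0, 0, 0, 0, 0, 0, 255, 0, 0, 0, 0, 0, 0, 255]}}

```text
time_s: 20.65
eef_pos: [0.4296, -0.0051, 0.4529]
tcp_rot: [[0.015, -0.021, -1.0], [0.001, -1.0, 0.021], [-1.0, -0.002, -0.015]]
ft_force: [-0.6, -0.0, -0.0]
opening: 0.0001
```

Emit:
{"op": "move_arm", "data": {"motion": [0, 0, 0, 0, 0, 0, 255, 0, 0, 0, 0, 0, 0, 255, 0, 0, 0, 0, 0, 0, 255, 0, 0, 0, 0, 0, 0, 255, 0, 0, 0, 0, 0, 0, 255]}}

```text
time_s: 21.28
eef_pos: [0.4296, -0.0051, 0.4529]
tcp_rot: [[0.015, -0.021, -1.0], [0.001, -1.0, 0.021], [-1.0, -0.002, -0.015]]
ft_force: [-0.9, -0.2, -0.1]
opening: 0.0
```

```bash
python3 -c "
from h import *
import pickle
ft=bot.grab_frame('top');fs=bot.grab_frame('scene')
for n,f in(('scene',fs),('top',ft)):
    im=f['frame'];old=cv2.imread(f'pics/r_{n}.png');new=cv2.resize(im[:,:,::-1],None,fx=1.5,fy=1.5,interpolation=cv2.INTER_CUBIC)
    print(n,'diff since',cv2.absdiff(old,new).max(), (cv2.absdiff(old,new).max(2)>40).sum())
o=np.array([.547,.1722]);c,s=np.cos(-.022),np.sin(-.022)
# pad centre by ray: grey blob in scene; compare with prediction versus angle
for th in(.9,1.0,1.1,1.2,1.25,1.3):
    # pad: 195 mm in front of hinge, 9 mm above hinge plane
    x=.1-.195*np.cos(th)+.009*np.sin(th);z=.11+.195*np.sin(th)+.009*np.cos(th)
    P=[o[0]+c*x,o[1]+s*x,z];print(th,np.round(P,3),'scene',proj(fs,P).round(1),'top',proj(ft,P).round(1))
cv2.imwrite('pics/s.png',cv2.resize(fs['frame'][110:220,260:370,::-1],None,fx=5,fy=5,interpolation=cv2.INTER_CUBIC))
g=cv2.cvtColor(fs['frame'],cv2.COLOR_RGB2GRAY)[130:150,300:345];m=(g<90).astype(np.uint8);n,l,st,ce=cv2.connectedComponentsWithStats(m)
for i in range(1,n):
  if st[i,4]>20: print(st[i],ce[i]+[300,130])
f0s,f0t=pickle.load(open('f0.pkl','rb'))
d=(cv2.absdiff(f0t['frame'],ft['frame']).max(2)>60).astype(np.uint8);d=cv2.morphologyEx(d,cv2.MORPH_OPEN,np.ones((3,3)));n,l,st,ce=cv2.connectedComponentsWithStats(d);print(st[1:][st[1:,4]>15])
"
```

```text
scene diff since 10 0
top diff since 23 0
0.9 [0.533 0.173 0.268] scene [310.3 128.5] top [188.2 214.2]
1.0 [0.549 0.172 0.279] scene [312.8 130.8] top [187.6 207.1]
1.1 [0.567 0.172 0.288] scene [315.4 133.9] top [187.1 199.5]
1.2 [0.585 0.171 0.295] scene [318.1 137.7] top [186.7 191.5]
1.25 [0.594 0.171 0.298] scene [319.4 139.8] top [186.6 187.5]
1.3 [0.603 0.171 0.3  ] scene [320.8 142.2] top [186.4 183.4]
[  9   5  24  12 143] [320.57342657 140.46153846]
[[ 143  175   88   80 1360]
 [ 301  189    5   10   36]
 [ 206  193   22   17  203]
 [ 167  205   66   50 1697]
 [ 324  208   12   11   86]
 [ 318  213    5    8   29]
 [ 180  215    4    4   16]
 [ 195  215    6    3   18]
 [ 404  218   32   31  318]
 [ 465  225   11   21  179]
 [ 466  248    5    6   21]
 [ 467  255    4    6   22]
 [ 231  257   74   60 3621]
 [ 200  260   32  124 1752]
 [ 292  262   30  122 1759]
 [ 469  269   43   13  290]
 [ 464  271    4    8   31]
 [ 381  321  114   63 4785]]
```

View pics/s.png

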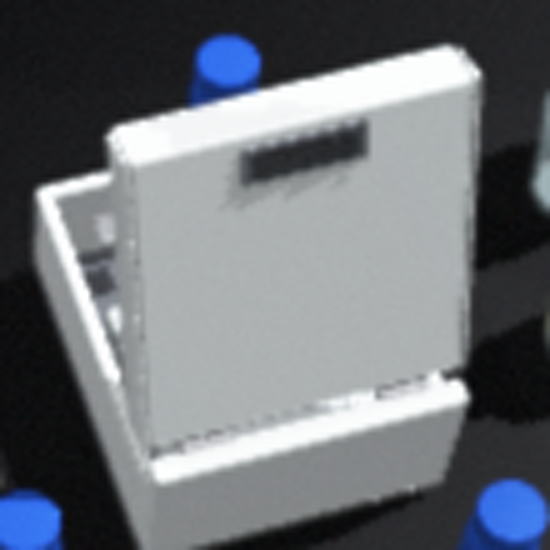

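The lid is at rest: the pad at (320.6,140.5) matches the 1.25 rad prediction of (319.4,139.8). The tape region differs from the start image, but the roll is in the same place, so I take that as the arm's shadow. Handing in.

```bash
python3 -c "
from h import *
print(bot.job_done())"
```

```text
the job is handed in; nothing more can be done
None
```

The incubator is open: the jar stands in the tray, and the lid sprang fully open by itself. I handed the job in at about 21.4 s of the 59 s allowed, and no verdict was reported.

**What I did**
- **Jar:** I gripped the amber jar at 30 N, lifted it off the lid and lowered it into the tray a little on the -x side of the middle. I felt contact at about 5 N, then let go and went straight up.
- **Lid:** I pressed the pad with the fingers shut, in small steps. The force held at about 8–9 N until roughly 7.5 mm down. There it climbed to 12.8 N with almost no more travel, the most I read while pressing (the limit is 18 N). I then went straight up at once.

**Last checks**
- **Lid angle:** The pad appears at (320.6, 140.5) in the scene view, against (319.4, 139.8) predicted for 1.25 rad. That puts the lid at about 1.25–1.3 rad. Two pictures about 1.4 s apart showed no movement.
- **Jar and tubes:** The jar stands upright in the tray, clear of the vial. The tubes are visible in the top view.
- **Robot:** The arm was well clear, with the wrist force at noise level (under 1 N).
- **Bystanders:** None showed visible movement.

**What did not fully agree**
- **Top view against the start:** Comparing start and end pictures also flagged patches at the tape, grey box and white sheet. I put these down to the arm and its shadow. The tape is in the same place by eye, but I did not measure each bystander again.
- **Calibration:** The two cameras differed by about 2–4 mm on the jar and pad, and the arm came down on the jar about 3 mm off the measured centre in y. Neither affected the grasp or the press.
- **Force between steps:** I read the force only at the end of each step, so brief peaks between readings were not seen.

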